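Take the guide roller out of its cam-locked bracket

TASK

Flip the cam lever of the grey roller bracket back so that its two hooks swing clear while the roller stays seated, then grip the roller, draw it forward and lower it out through the open bottom ends of its slots. Lay it in the steel service cradle with its axle resting in both vees, without letting the roller drop, and leave the other things on the trolley where they are.

Things in the scene. Friction and masses are not known exactly. Their poses are not given: they have to be found in the camera images.
- bracket: grey steel roller bracket, fixed (foot 165 x 150 x 10 mm, back plate). Origin on the trolley top below the seated axle; z up, -x its front (to the robot, yaw within 0.25), y along the seated axle. Two 8 mm cheek plates, inner faces at y = +-48 mm, from x = -46 to the back plate at 95 mm, z = 105 to 148 mm, open above, below and in front; each has the same hook-shaped slot
- slot_turn (a point): point in the middle of the bracket: the axle's centre at the slot's bend, x = -26, z = 131 mm. Slot: the seat at x = 0, z = 125; before it a lip 3 mm high (x = -8 to -16); ceiling at z = 140, so the seated axle can rise 9 mm; at x = -16 to -36 mm it turns down and is open at the bottom. Take the axle up about 6 mm, forward to this point, then down
- slot_mouth (a point): point in the middle of the bracket: the open bottom end of the slots, x = -26, z = 105 mm (slot 20 mm wide here). With the axle's centre (radius 6 mm) below z = 97 mm it is out; further forward, past x = -54 mm, it is clear of the front jaws and can rise. Axes as the bracket's
- seat (a point): point on the bracket: centre of the seated axle, 125 mm above the bracket's origin; axes as the bracket's
- cam_lever (a joint): angle of the cam lever (rad): 0 locked, grows to a stop at 1.7 as it is pushed back (to bracket +x). It turns on a cross shaft along y, 75 mm behind the seat, at its height. Its two steel hooks (y = +-62 mm, outside the cheeks) reach forward over the axle ends and hold them; past 0.8 they are well clear. Stiff hinge: stays where left; 3 to 4 N at the knob
- lever_knob (a point): centre of the black ball knob (20 mm) at the end of the lever, a round bar of 10 mm diameter, 87 mm long from the hinge, left of the bracket's left (+y) cheek at y = 84 mm. Locked, it leans forward 0.41 rad from the vertical; fully back, 1.29 rad backward. A fingertip can push it back from the front
- lever_hinge (a point): fixed point on the lever's hinge line, at the lever bar's side (bracket x = 75, y = 84, z = 125 mm); axes as the bracket's
- roller: dark steel roller, about 0.4 kg, loose; origin at its centre, y along its axle. Body 40 mm diameter, 70 mm long; collars of 22 mm end at y = +-44 mm; axle 12 mm diameter, 148 mm long. It starts with its axle in the bracket's two seats. Can be gripped across its body from above, between the cheeks; 50 mm are free behind it up to the lever's cross shaft
- cradle: bare steel service cradle, fixed: foot 90 x 150 x 10 mm with two posts (y = +-57 to +-67 mm) ending in open-topped 90 degree vees, about 37 mm wide at the top, 70 mm high. Origin under its centre, z up, y along the line through both vees (yaw within 0.25). The roller's collars fit between the posts with 13 mm to spare each side; either end may lie in either vee
- vee (a point): point on the cradle: where the roller's centre lies when its axle rests in both vees, 60 mm above the cradle's origin; axes as the cradle's
- nut_1: bystander: steel hexagon nut, 21 mm wide, 11 mm high, loose; origin under its centre
- plug_gauge: bystander: stepped steel plug gauge standing upright, 38 mm wide, 98 mm high, loose; origin under its centre
- plug_gauge_big: bystander: thicker stepped steel plug gauge standing upright, 48 mm wide, 98 mm high, loose; origin under its centre
- driver: bystander: screwdriver with a yellow handle lying flat, 200 x 32 x 20 mm, loose; origin under its centre
Not all that is in view belongs to the job. Of the things that look like the roller, the larger one is meant.

How it is judged:
By the outcome, as a careful person would: the job done as asked, in the order asked, and still so for the second after the job is handed in, with the robot touching nothing.
It also fails if it takes over 64 s, if anything falls off the work surface, if the arm or the gripper's body presses on something with over 40 N, if the wrist force passes 120 N, or if a joint passes its speed limit or range.

ROBOT

A 6-joint arm with a two-finger parallel gripper is mounted at the origin on a cart in front of the work surface, level with it; the furniture and walls round the work are solid. World frame = base frame: x ahead of the robot, y to its left, z up, the work surface at z = 0. Lengths are in m, angles in rad, forces in N, time in s.
With the tool pointing down it reaches from about 0.35 to 0.975 m from the base axis. Payload 4.9 kg.
Tool frame: the origin (TCP) lies midway between the tips of the shut fingers; the grasp point (between the pads) lies ctrl.tcp_to_grasp behind it (ctrl.tcp_to_grasp is the distance from the TCP to the grasp point, in m); z points along the fingers, y is the direction in which the jaws open and shut (so a half turn about z gives the same grasp; the last joint's range is limited). The gripper opens to 85 mm and grips with 20 to 120 N. Pads are 22 mm wide; open, the fingers measure 114 mm over their backs; the gripper's body (76 mm by 85 mm) begins 54 mm behind the grasp point. The pads swing forward as they close: fully open they stand 13 mm farther back than shut.
Start: joints at [-1.235, 0.053, 1.613, -0, 1.476, -0.119], TCP at [0.275, -0.561, 0.231] pointing down, gripper open.
Joint ranges: [-3.01, 3.01], [-1.01, 2.22], [0.06, 2.58], [-1.02, 4.17], [0.09, 2.62], [-3.14, 3.14]. Speed limits (rad/s): [2.57, 2.57, 3.14, 3.14, 3.14, 3.14].

INTERFACE

Orientations are given as a rotation vector (axis times angle).
In Python, from station import ctrl, get_image, calibration, finish_job, models gives the robot as it stands.
- The arm moves only by the shell command python3 -m creep 'ROWS' [FORCE]. ROWS is JSON, a list of rows, each a list of 7 numbers: the opening, from 0 (shut) to 1 (fully open), then the shift along the tool's x, y, z in m, then the turn, a rotation vector about the tool's x, y, z in degrees. A call has 1 to 20 rows; each row shifts and turns the commanded pose from where the row before left it, along the tool's axes as they then stand; what a row does not reach is not made up. A row lasts 1/10 s, in which the tool goes at most 50 mm and 8.59 degrees, less where a joint would pass 70% of its speed; a pose out of reach is approached as far as the arm can. A call with a gripper value outside its range is refused whole. The fingers move at their own pace and stop on an object; FORCE is the grip in N (left out, the last holds). Time passes only in rows, so rows that do not move let the fingers close. It gives the time, the measured TCP pose, the force and the opening at its end, in the units of the state.
- ctrl.get_obs(): the state, without advancing time (a new reading comes with each control period).
- get_image(name): name is "side" or "top" or "wrist"; returns the picture (420x560x3 uint8, red, green, blue); there is no depth.
- calibration(name): a dict with "mtx" (3x3 intrinsics, pixels), "k1" (the pictures are not rectified: a ray, as slopes to the right and down, at radius r is drawn at 1 + k1 r^2 times it, then the intrinsics apply), "R" (3x3) and "t" (3): a world point X has camera coordinates R X + t. Camera axes: x right, y down, z forward; pixel columns grow to the right and rows downward; lengths in m; the calibration is good to about 2 mm. A picture is of the moment at which its call begins: read the wrist's pose just before it. calibration takes no time and is no camera call; for the wrist camera it gives the pose at the moment of the call.
- finish_job(): hands the job in, once; it reports no verdict.
Trained networks look in the newest picture that a camera, given by its name, has taken for a name from the list of things; names that differ only in an ending like _2 or _b are one class to them, and where a whole thing is asked for, a point or a joint stands for the part that bears it (a point fixed in the world has none). Each returns a list of dicts, best first, with "conf" (0 to 1); they miss things now and then, are a little off and sometimes report something else, mostly with a low value. They report only what shows in the picture. A call takes as long as a camera call. They do not tell look-alikes from the thing itself.
- models.search_frame(camera, name): "extent" ([left, top, right, bottom] in pixels, round what is visible of it).
The state is a dict: "t": time; "q": joint angles; "dq": joint speeds; "effort": joint torques, N m; "tool_pos": TCP position; "tool_rot": TCP orientation; "contact_force": force on the tool from outside, world axes, zero at the start; "wrist_torque": the same for the moment, N m; "opening": finger opening in m.
Only numpy, scipy, OpenCV 4.12 (cv2) and the standard library are available. Lean on these libraries where they do the work, as an engineer would, in place of code of your own. Each camera call takes 0.05 s, during which the arm holds its last target. There are 200 camera calls.

## Working session

There is one attempt and no reset: what is moved stays moved. The work goes in short steps, Python scripts to look and compute and a shell command to move; the robot and the scene stay as the last step left them, time stands still between calls to the robot, and variables do not carry over. Pictures are saved under pics/ and viewed, about 8 in all and at most 12, crops included, and the job is handed in when it is done.

```bash
ls; mkdir -p pics
python3 - <<'E'
from station import ctrl,get_image,calibration,models
import cv2,numpy as np
ims=[]
for c in ["side","top"]:
    im=get_image(c); cv2.imwrite(f"pics/{c}0.png",im[:,:,::-1])
    k=calibration(c); print(c,np.round(k["mtx"],1).tolist(),k["k1"],np.round(k["R"],3).tolist(),np.round(k["t"],3).tolist())
    for n in ["bracket","roller","cradle","lever_knob","plug_gauge","plug_gauge_big","nut_1","driver"]:
        print(c,n,[(np.round(d["extent"]).tolist(),round(d["conf"],2)) for d in models.search_frame(c,n)][:4])
print(ctrl.get_obs(),ctrl.tcp_to_grasp)
E
```

```text
pics
side [[525.1, 0.0, 284.4], [0.0, 525.1, 211.5], [0.0, 0.0, 1.0]] -0.15708335732017065 [[0.962, -0.274, 0.009], [-0.169, -0.617, -0.768], [0.216, 0.737, -0.64]] [-0.497, 0.192, 1.304]
side bracket [([252.0, 125.0, 318.0, 220.0], 0.73)]
side roller [([328.0, 256.0, 349.0, 281.0], 0.78), ([261.0, 157.0, 276.0, 182.0], 0.49), ([253.0, 125.0, 320.0, 220.0], 0.36), ([265.0, 122.0, 307.0, 185.0], 0.33)]
side cradle [([274.0, 265.0, 318.0, 329.0], 0.64)]
side lever_knob [([266.0, 120.0, 308.0, 182.0], 0.9), ([250.0, 126.0, 319.0, 220.0], 0.7)]
side plug_gauge [([321.0, 209.0, 335.0, 246.0], 0.64)]
side plug_gauge_big []
side nut_1 [([259.0, 242.0, 268.0, 245.0], 0.54)]
side driver [([258.0, 337.0, 293.0, 412.0], 0.68)]
top [[442.2, 0.0, 282.7], [0.0, 442.2, 213.7], [0.0, 0.0, 1.0]] 0.040490572319192224 [[0.022, -1.0, 0.01], [-0.986, -0.024, -0.163], [0.163, -0.006, -0.987]] [-0.029, 0.525, 1.256]
top bracket [([161.0, 164.0, 237.0, 227.0], 0.95)]
top roller [([173.0, 195.0, 226.0, 213.0], 0.91), ([305.0, 172.0, 331.0, 195.0], 0.81), ([165.0, 161.0, 238.0, 227.0], 0.15)]
top cradle [([31
[... 286 characters left out ...]
266.0], 0.67)]
{'t': 0.9, 'q': array([-1.23502165e+00,  5.26911052e-02,  1.61290546e+00, -1.14827393e-05,
        1.47599254e+00, -1.18985811e-01]), 'dq': array([ 1.16768066e-03, -3.97806453e-04, -3.23735983e-05,  4.14471148e-04,
       -1.31122923e-03,  1.70295770e-03]), 'effort': array([ 2.36792497e-03, -3.93679404e+01, -3.70466244e+01,  1.78256396e-04,
        3.03196357e-04, -4.37384784e-06]), 'tool_pos': array([ 0.27452849, -0.56145782,  0.23130583]), 'tool_rot': array([ 3.06072398e+00,  7.08197181e-01, -1.72492677e-05]), 'contact_force': array([-0.11692616,  0.1037712 , -0.08152043]), 'wrist_torque': array([ 0.00399594, -0.03497473, -0.00350847]), 'opening': 0.08528982477477642} 0.0187
```

View pics/top0.png

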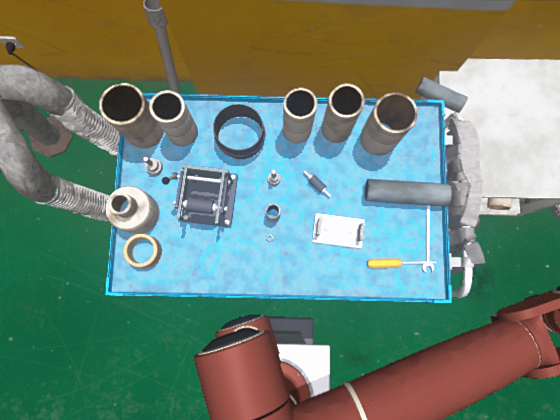

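View pics/side0.png

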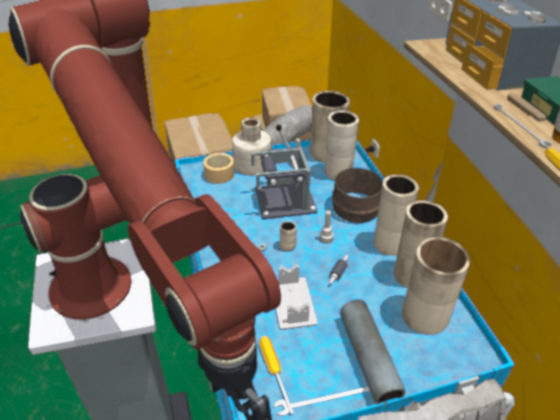

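The top view shows the bracket at (205,195) with the large roller seated at (203,205), and a small look-alike roller lying loose at (317,183). The cradle is at (339,231), the knob at (167,181) with the big gauge at (152,166) beside it, the slim gauge at (274,178), the nut at (269,238) and the driver at (390,264). There are two roller candidates. The one in the bracket is larger and seated, so it fits the description. I'll confirm that in an enlarged crop.

```bash
cat > h.py <<'E'
import numpy as np,cv2
from station import ctrl,get_image,calibration,models
from scipy.spatial.transform import Rotation as Ro
def proj(k,X):
    X=np.atleast_2d(X);c=X@np.array(k["R"]).T+np.array(k["t"]);s=c[:,:2]/c[:,2:]
    s=s*(1+k["k1"]*(s**2).sum(1,keepdims=True));m=np.array(k["mtx"])
    return s*[m[0,0],m[1,1]]+m[:2,2]
def back(k,uv,z):
    m=np.array(k["mtx"]);d=(np.array(uv,float)-m[:2,2])/[m[0,0],m[1,1]];s=d.copy()
    for _ in range(20): s=d/(1+k["k1"]*(s@s))
    R=np.array(k["R"]);r=R.T@np.r_[s,1];o=-R.T@np.array(k["t"])
    return o+r*(z-o[2])/r[2]
def W(pose,p):
    x,y,a=pose;p=np.atleast_2d(p).astype(float);c,s=np.cos(a),np.sin(a)
    return np.c_[x+c*p[:,0]-s*p[:,1],y+s*p[:,0]+c*p[:,1],p[:,2]]
E
python3 - <<'E'
from h import *
im=cv2.imread("pics/top0.png");k=calibration("top")
a=cv2.resize(im[145:245,135:285],(800,533),interpolation=cv2.INTER_CUBIC)
cv2.imwrite("pics/cropA.png",a)
b=cv2.resize(im[165:255,295:415],(800,600),interpolation=cv2.INTER_CUBIC)
cv2.imwrite("pics/cropB.png",b)
for n,uv,z in [("roller",(203,205),.125),("knob",(167,181),.2),("biggauge",(152,170),0),("gauge",(274,184),0),("cradle",(339,231),.0),("tube",(273,219),0),("nut",(269,238),0)]: print(n,back(k,uv,z).round(3))
E
```

```text
roller [0.531 0.204 0.125]
knob [0.578 0.287 0.2  ]
biggauge [0.659 0.387 0.   ]
gauge [0.624 0.012 0.   ]
cradle [ 0.484 -0.188  0.   ]
tube [0.516 0.012 0.   ]
nut [0.458 0.023 0.   ]
```

View pics/cropA.png

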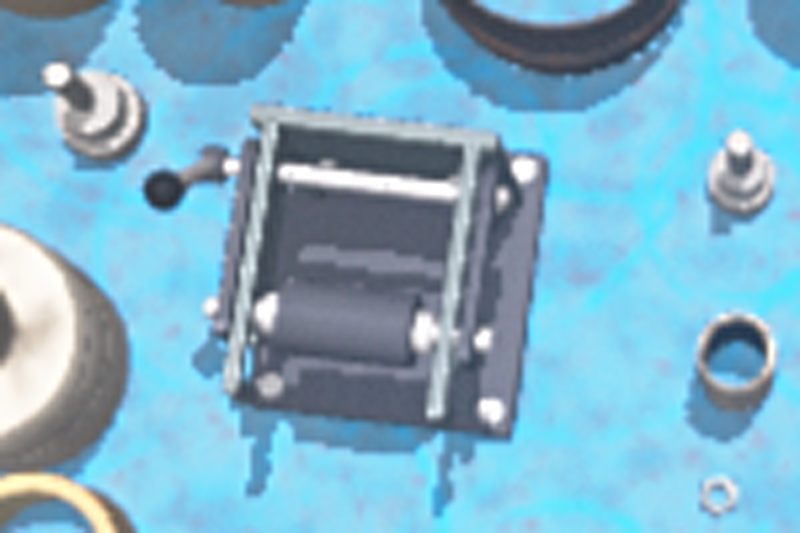

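View pics/cropB.png

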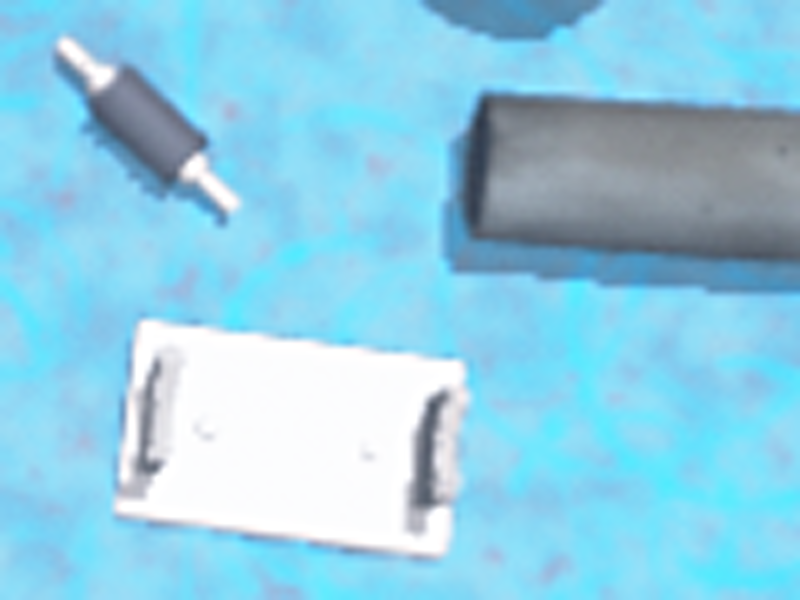

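The crops confirm it. In crop A the large roller sits in the bracket with its body at (345,320). In crop B the loose one at (150,125) is clearly smaller, so it's the decoy. Cradle foot corners in crop B are (145,320), (467,360), (445,555) and (115,515).

Run:
```python
from h import *
from scipy.optimize import least_squares as ls
k=calibration("top")
def fit(P,uv,x0):
    f=lambda q:(proj(k,W(q,P))-uv).ravel(); r=ls(f,x0); print(r.x.round(4),"res px",r.fun.reshape(-1,2).round(1).tolist()); return r.x
uvA=np.array([(233,388),(437,412),(165,190),(345,318),(367,181)])/5.3333+[135,145]
PA=np.array([(-46,52,148),(-46,-52,148),(40.3,84,204.8),(0,0,143),(75,0,129)])/1e3
B=fit(PA,uvA,[.53,.2,0])
uvB=np.array([(145,320),(467,360),(445,555),(115,515)])/6.6667+[295,165]
PB=np.array([(45,75,10),(45,-75,10),(-45,-75,10),(-45,75,10)])/1e3
C=fit(PB,uvB,[.48,-.19,0])
np.save("B.npy",B);np.save("C.npy",C)
o=ctrl.get_obs();print(Ro.from_rotvec(o["tool_rot"]).as_matrix().round(3))
for n,p in [("knob",(.0403,.084,.2048)),("seat",(0,0,.125)),("turn",(-.026,0,.131)),("kback",(.075+.087*np.sin(1.29),.084,.125+.087*np.cos(1.29)))]: print(n,W(B,p).round(4))
print("vee",W(C,(0,0,.06)).round(4))
```

```text
[ 0.5303  0.2086 -0.0801] res px [[-0.6, 0.7], [-0.2, 0.1], [-0.4, 0.3], [0.4, -0.7], [0.7, -0.5]]
[ 0.4839 -0.1862 -0.1073] res px [[-0.9, -0.4], [0.3, 0.0], [0.6, 0.4], [0.0, -0.1]]
[[ 0.898  0.439 -0.   ]
 [ 0.439 -0.898 -0.   ]
 [-0.     0.    -1.   ]]
knob [[0.5772 0.2891 0.2048]]
seat [[0.5303 0.2086 0.125 ]]
turn [[0.5044 0.2106 0.131 ]]
kback [[0.6951 0.2796 0.1491]]
vee [[ 0.4839 -0.1862  0.06  ]]
```

```bash
python3 -m creep '[[0,0,0,-0.01,0,0,-8.5],[0,0,0,-0.01,0,0,-8.5],[0,0,0,-0.01,0,0,-8.5],[0,0,0,-0.01,0,0,-8.5],[0,0,0,-0.01,0,0,-8.5],[0,0,0,-0.01,0,0,-8.5],[0,0,0,-0.01,0,0,-8.4],[0,0.0436,0.0094,0,0,0,0],[0,0.0436,0.0094,0,0,0,0],[0,0.0436,0.0094,0,0,0,0],[0,0.0436,0.0094,0,0,0,0],[0,0.0436,0.0094,0,0,0,0],[0,0.0436,0.0094,0,0,0,0],[0,0.0436,0.0094,0,0,0,0],[0,0.0436,0.0094,0,0,0,0],[0,0.0436,0.0094,0,0,0,0],[0,0.0436,0.0094,0,0,0,0],[0,0.0436,0.0094,0,0,0,0],[0,0.0436,0.0094,0,0,0,0],[0,0,0,0,0,0,0]]'
cat >> h.py <<'E'
def st(pose="B.npy"):
    b=np.load(pose);o=ctrl.get_obs();p=o["tool_pos"];c,s=np.cos(b[2]),np.sin(b[2]);d=p[:2]-b[:2]
    M=Ro.from_rotvec(o["tool_rot"]).as_matrix()
    print("t",round(o["t"],2),"local mm",np.round([1e3*(c*d[0]+s*d[1]),1e3*(-s*d[0]+c*d[1]),1e3*p[2]],1),"ytool-yaw deg",round(np.degrees(np.arctan2(M[1,1],M[0,1])-b[2]),2),"tilt",M[2].round(3),"F",o["contact_force"].round(1),"open",round(o["opening"]*1e3,1))
E
python3 -c "
from h import *
st()"
```

```text
t: 2.9
tool_pos: [0.429, -0.0446, 0.3016]
tool_rot: [-2.299, -2.141, -0.002]
contact_force: [0.3, -0.4, -0.1]
opening: 0.0004
t 2.9 local mm [ -80.7 -260.4  301.6] ytool-yaw deg 0.5 tilt [ 0.001  0.001 -1.   ] F [ 0.3 -0.4 -0.1] open 0.4
```

```bash
python3 -m creep '[[0,0.043,0.009,0,0,0,0.5],[0,0.043,0.009,0,0,0,0],[0,0.043,0.009,0,0,0,0],[0,0.043,0.009,0,0,0,0],[0,0.043,0.009,0,0,0,0],[0,0.043,0.009,0,0,0,0],[0,0.043,0.009,0,0,0,0],[0,0.043,0.009,0,0,0,0],[0,0,0,0,0,0,0],[0,0,0,0,0,0,0]]' >/dev/null
python3 - <<'E'
from h import *
st();B=np.load("B.npy")
k=calibration("wrist");im=get_image("wrist")[:,:,::-1].copy()
a=calibration("top");
P=np.array([(40.3,84,204.8),(0,0,125),(-46,52,148),(-46,-52,148),(75,84,125),(75,0,125),(0,35,145),(0,-35,145)])/1e3
uv=proj(k,W(B,P));print(uv.round(0).tolist())
cv2.imwrite("pics/w1raw.png",im)
for u in uv: cv2.drawMarker(im,tuple(int(round(x)) for x in u),(0,0,255),0,10,1)
cv2.imwrite("pics/w1.png",im)
E
```

```text
t 3.9 local mm [ -6.3  78.5 300.7] ytool-yaw deg -0.42 tilt [-0.001 -0.001 -1.   ] F [-0.  -0.3  0.2] open -0.1
[[338.0, 204.0], [284.0, 254.0], [238.0, 217.0], [242.0, 307.0], [358.0, 179.0], [353.0, 253.0], [285.0, 232.0], [285.0, 292.0]]
```

View pics/w1.png

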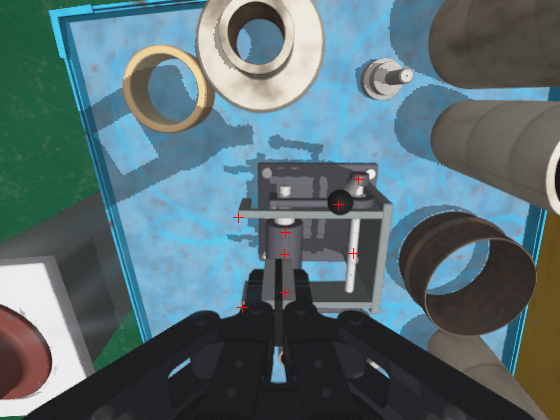

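The overlay lands on the knob at (340,203), the cheeks, shaft and roller, so the pose is good to about 2 mm. The tubes are at col>400, clear of the push. I'll descend in front of the knob and push it back.

```bash
python3 -m creep '[[0,0.005,0,0.03,0,0,-0.4],[0,0,0,0.03,0,0,0],[0,0,0,0.03,0,0,0],[0,0,0,0.016,0,0,0],[0,0,0.01,0,0,0,0],[0,0,0.01,0,0,0,0],[0,0,0.01,0,0,0,0],[0,0,0.01,0,0,0,0],[0,0,0.01,0,0,0,0],[0,0,0.01,0,0,0,0],[0,0,0.01,0,0,0,0],[0,0,0.01,0,0,0,0]]'; python3 -c "
from h import *
st()"
```

```text
t: 5.15
tool_pos: [0.6111, 0.286, 0.1953]
tool_rot: [-2.31, -2.13, 0.0]
contact_force: [-3.9, 0.1, -0.4]
opening: 0.0002
t 5.15 local mm [ 74.3  83.7 195.3] ytool-yaw deg -0.05 tilt [ 0. -0. -1.] F [-3.9  0.1 -0.4] open 0.2
```

```bash
python3 -m creep '[[0,0,0.01,0.001,0,0,0],[0,0,0.01,0.001,0,0,0],[0,0,0.01,0.002,0,0,0],[0,0,0.01,0.003,0,0,0],[0,0,0.005,0.002,0,0,0],[0,0,0,0,0,0,0],[0,0,-0.02,-0.01,0,0,0],[0,0,-0.02,-0.04,0,0,0],[0.5,0,-0.02,-0.05,0,0,0],[1,0,-0.02,-0.04,0,0,0],[1,-0.03,-0.01,0,0,0,0],[1,-0.03,-0.01,0,0,0,0],[1,-0.024,-0.018,0,0,0,0],[1,0,0,0,0,0,0],[1,0,0,0,0,0,0]]'
python3 - <<'E'
from h import *
st();B=np.load("B.npy")
def lev(th):
    f=th-.41; return np.array([75+87*np.sin(f),84,125+87*np.cos(f)])/1e3
for c in ["wrist","top"]:
    k=calibration(c);im=get_image(c)[:,:,::-1].copy()
    cv2.imwrite(f"pics/{c}2raw.png",im)
    for th in (0,.8,1.2,1.4,1.7): print(c,th,proj(k,W(B,lev(th))).round(0).tolist())
    for u in proj(k,W(B,np.array([(0,35,125),(0,-35,125),(0,44,131),(0,-44,131),(20,0,125),(-20,0,125)])/1e3)): cv2.drawMarker(im,tuple(int(round(x)) for x in u),(0,0,255),0,8,1)
    if c=="wrist": W1=im
    else: T=cv2.resize(im[145:245,135:285],(630,420),interpolation=cv2.INTER_CUBIC)
cv2.imwrite("pics/w2.png",W1); cv2.imwrite("pics/t2.png",T)
E
```

```text
t: 6.65
tool_pos: [0.5325, 0.2081, 0.3239]
tool_rot: [2.309, 2.128, 0.005]
contact_force: [-0.7, -0.0, 0.2]
opening: 0.0856
t 6.65 local mm [ 2.200e+00 -3.000e-01  3.239e+02] ytool-yaw deg -0.09 tilt [ 0.001  0.003 -1.   ] F [-0.7 -0.   0.2] open 85.6
wrist 0 [[327.0, 98.0]]
wrist 0.8 [[415.0, 98.0]]
wrist 1.2 [[440.0, 98.0]]
wrist 1.4 [[445.0, 98.0]]
wrist 1.7 [[444.0, 98.0]]
top 0 [[166.0, 181.0]]
top 0.8 [[169.0, 156.0]]
top 1.2 [[173.0, 147.0]]
top 1.4 [[174.0, 145.0]]
top 1.7 [[177.0, 144.0]]
```

View pics/w2.png

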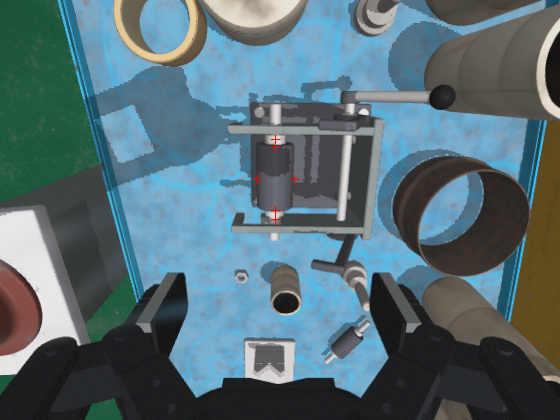

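The wrist view shows the knob at (442,97), so the lever angle is about 1.2–1.3 and the hooks are up. The roller is still seated at (275,178), on my markers. I'll descend over it and grip.

```bash
python3 -m creep '[[0.8,0,-0.002,0.03,0,0,0],[0.8,0,0,0.03,0,0,0],[0.8,0,0,0.03,0,0,0],[0.8,0,0,0.03,0,0,0],[0.8,0,0,0.03,0,0,0],[0.8,0,0,0.03,0,0,0],[0.8,0,0,0.02,0,0,0],[0.8,0,0,0.019,0,0,0],[0.8,0,0,0,0,0,0],[0.8,0,0,0,0,0,0]]' 50; python3 -c "
from h import *
st()"
```

```text
t: 7.75
tool_pos: [0.5304, 0.2089, 0.1037]
tool_rot: [-2.309, -2.13, 0.001]
contact_force: [-0.2, -0.3, 0.5]
opening: 0.0684
t 7.75 local mm [  0.    0.3 103.7] ytool-yaw deg -0.01 tilt [-0. -0. -1.] F [-0.2 -0.3  0.5] open 68.4
```

```bash
python3 -m creep '[[0.3,0,0,0,0,0,0],[0.3,0,0,0,0,0,0],[0.3,0,0,0,0,0,0],[0.3,0,0,0,0,0,0],[0.3,0,0,0,0,0,0],[0.3,0,0,0,0,0,0],[0.3,0,0,0,0,0,0],[0.3,0,0,0,0,0,0]]' 50; python3 -c "
from h import *
st();print(ctrl.get_obs()['wrist_torque'])"
```

```text
t: 8.55
tool_pos: [0.5304, 0.209, 0.1055]
tool_rot: [-2.309, -2.129, -0.003]
contact_force: [-4.1, 0.9, 6.4]
opening: 0.0385
t 8.55 local mm [  0.    0.4 105.5] ytool-yaw deg -0.06 tilt [ 0.001  0.001 -1.   ] F [-4.1  0.9  6.4] open 38.5
[ 0.18926348  0.64298741 -0.08453357]
```

```bash
python3 -m creep '[[0.6,0,0,0,0,0,0],[0.6,0,0,0,0,0,0],[0.6,0,0,0.002,0,0,0],[0.6,0,0,0.002,0,0,0],[0.6,0,0,0.001,0,0,0],[0.3,0,0,0,0,0,0],[0.3,0,0,0,0,0,0],[0.3,0,0,0,0,0,0],[0.3,0,0,0,0,0,0],[0.3,0,0,0,0,0,0],[0.3,0,0,0,0,0,0]]' 50; python3 -c "
from h import *
st();print(ctrl.get_obs()['wrist_torque'])
im=get_image('wrist');cv2.imwrite('pics/w3.png',im[:,:,::-1])"
```

```text
t: 9.65
tool_pos: [0.5299, 0.2083, 0.0985]
tool_rot: [-2.309, -2.13, 0.0]
contact_force: [0.7, -1.0, -1.7]
opening: 0.0387
t 9.65 local mm [-0.4 -0.3 98.5] ytool-yaw deg -0.05 tilt [-0. -0. -1.] F [ 0.7 -1.  -1.7] open 38.7
[-0.04876893 -0.02490958 -0.07317503]
```

View pics/w3.png

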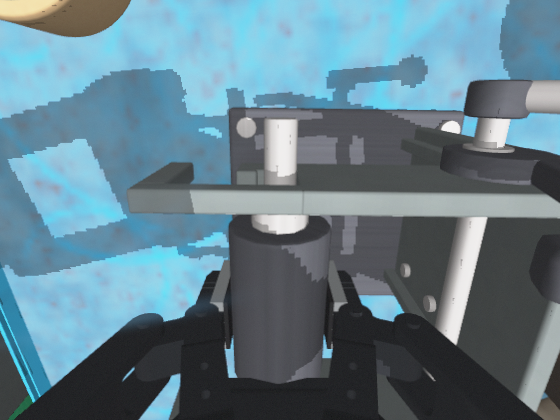

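The grip is square: the pads are on both sides of the body and the axle passes through the left cheek at (280,180). I'll lift 6 mm and check the force.

```bash
python3 -m creep '[[0.3,0,0,-0.002,0,0,0],[0.3,0,0,-0.002,0,0,0],[0.3,0,0,-0.002,0,0,0],[0.3,0,0,0,0,0,0],[0.3,0,0,0,0,0,0]]' 60; python3 -c "
from h import *
st();print(ctrl.get_obs()['wrist_torque'])"
```

```text
t: 10.2
tool_pos: [0.53, 0.2084, 0.1048]
tool_rot: [-2.31, -2.13, -0.0]
contact_force: [-0.1, 0.7, -2.9]
opening: 0.0388
t 10.2 local mm [ -0.3  -0.2 104.8] ytool-yaw deg -0.05 tilt [ 0.  0. -1.] F [-0.1  0.7 -2.9] open 38.8
[ 0.02574958 -0.01953042 -0.01122904]
```

```bash
python3 -m creep '[[0.3,0,-0.004,0,0,0,0],[0.3,0,-0.004,0,0,0,0],[0.3,0,-0.004,0,0,0,0],[0.3,0,-0.004,0,0,0,0],[0.3,0,-0.004,0,0,0,0],[0.3,0,-0.003,0,0,0,0],[0.3,0,-0.0025,0,0,0,0],[0.3,0,0,0,0,0,0],[0.3,0,0,0,0,0,0]]' 60; python3 -c "
from h import *
st();print(ctrl.get_obs()['wrist_torque'])"
```

```text
t: 11.1
tool_pos: [0.5047, 0.2104, 0.1048]
tool_rot: [2.309, 2.13, 0.0]
contact_force: [-0.5, 0.9, -2.6]
opening: 0.0388
t 11.1 local mm [-25.7  -0.2 104.8] ytool-yaw deg -0.05 tilt [ 0.  0. -1.] F [-0.5  0.9 -2.6] open 38.8
[-0.03469403  0.01362472  0.01360586]
```

```bash
python3 -m creep '[[0.3,0,0,0.004,0,0,0],[0.3,0,0,0.004,0,0,0],[0.3,0,0,0.004,0,0,0],[0.3,0,0,0.004,0,0,0],[0.3,0,0,0.004,0,0,0],[0.3,0,0,0,0,0,0]]' 60; python3 -c "
from h import *
st();print(ctrl.get_obs()['wrist_torque'])"
```

```text
t: 11.7
tool_pos: [0.504, 0.2102, 0.0837]
tool_rot: [-2.309, -2.129, 0.002]
contact_force: [-0.8, -0.3, -3.5]
opening: 0.0389
t 11.7 local mm [-26.3  -0.5  83.7] ytool-yaw deg -0.06 tilt [-0.001 -0.002 -1.   ] F [-0.8 -0.3 -3.5] open 38.9
[0.0077153  0.01770234 0.04996187]
```

```bash
python3 -m creep '[[0.3,0,0,0.004,0,0,0],[0.3,0,0,0.004,0,0,0],[0.3,0,0,0.004,0,0,0],[0.3,0,0,0.004,0,0,0],[0.3,0,0,0.004,0,0,0],[0.3,0,0,0,0,0,0],[0.3,0,-0.003,0,0,0,0],[0.3,0,-0.006,0,0,0,0],[0.3,0,-0.006,0,0,0,0]]' 60; python3 -c "
from h import *
st();print(ctrl.get_obs()['wrist_torque'])"
```

```text
t: 12.6
tool_pos: [0.4893, 0.2117, 0.0649]
tool_rot: [2.31, 2.13, 0.0]
contact_force: [-0.2, 0.3, -2.7]
opening: 0.0387
t 12.6 local mm [-41.1  -0.2  64.9] ytool-yaw deg -0.06 tilt [ 0.  0. -1.] F [-0.2  0.3 -2.7] open 38.7
[ 0.02858899 -0.01045579  0.01238972]
```

```bash
python3 -m creep '[[0.3,0,-0.015,0,0,0,0],[0.3,0,-0.015,0,0,0,0],[0.3,0,-0.015,0,0,0,0],[0.3,0,-0.015,0,0,0,0],[0.3,0,0,-0.015,0,0,0],[0.3,0,0,-0.025,0,0,0],[0.3,0,0,-0.025,0,0,0],[0.3,0,0,-0.025,0,0,0],[0.3,0,0,-0.025,0,0,0],[0.3,0,0,-0.02,0,0,0],[0.3,0,0,-0.015,0,0,0],[0.3,-0.015,0.003,0,0,0,0],[0.3,-0.03,0.006,0,0,0,0],[0.3,-0.03,0.006,0,0,0,0],[0.3,-0.03,0.006,0,0,0,0],[0.3,-0.03,0.006,0,0,0,0],[0.3,-0.03,0.006,0,0,0,0],[0.3,-0.03,0.006,0,0,0,0],[0.3,-0.02,0.004,0,0,0,0],[0.3,0,0,0,0,0,0]]' 60; python3 -c "
from h import *
st();st('C.npy')"
```

```text
t: 14.6
tool_pos: [0.455, -0.0031, 0.2144]
tool_rot: [2.313, 2.126, -0.001]
contact_force: [-0.3, 0.1, -2.6]
opening: 0.0388
t 14.6 local mm [ -58.1 -217.1  214.4] ytool-yaw deg -0.25 tilt [-0.001 -0.001 -1.   ] F [-0.3  0.1 -2.6] open 38.8
t 14.6 local mm [-48.3 178.9 214.4] ytool-yaw deg 1.31 tilt [-0.001 -0.001 -1.   ] F [-0.3  0.1 -2.6] open 38.8
```

```bash
python3 -m creep '[[0.3,0,0,0,0,0,1.3],[0.3,-0.02,0.005,0,0,0,0],[0.3,-0.03,0.008,0,0,0,0],[0.3,-0.03,0.008,0,0,0,0],[0.3,-0.03,0.008,0,0,0,0],[0.3,-0.03,0.008,0,0,0,0],[0.3,-0.025,0.007,0,0,0,0],[0.3,-0.014,0.004,0,0,0,0],[0.3,0,0,0.01,0,0,0],[0.3,0,0,0.025,0,0,0],[0.3,0,0,0.03,0,0,0],[0.3,0,0,0.03,0,0,0],[0.3,0,0,0.03,0,0,0],[0.3,0,0,0.01,0,0,0],[0.3,0,0,0,0,0,0]]' 60
python3 - <<'E'
from h import *
st('C.npy');C=np.load("C.npy")
T=[]
for c,(x0,y0,x1,y1) in [("side",(240,230,360,350)),("wrist",(0,0,560,420))]:
    k=calibration(c);im=get_image(c)[:,:,::-1].copy()
    s=3.5 if c=="side" else 1
    uv=proj(k,W(C,np.array([(18,62,70),(-18,62,70),(18,-62,70),(-18,-62,70),(45,75,10),(45,-75,10),(-45,75,10),(-45,-75,10)])/1e3))
    r=cv2.resize(im[y0:y1,x0:x1],None,fx=s,fy=s,interpolation=cv2.INTER_CUBIC)
    for u in (uv-[x0,y0])*s: cv2.drawMarker(r,tuple(int(round(x)) for x in u),(0,0,255),0,8,1)
    T.append(cv2.resize(r,(int(r.shape[1]*420/r.shape[0]),420)))
o=np.hstack(T);o=cv2.resize(o,(800,int(o.shape[0]*800/o.shape[1])));cv2.imwrite("pics/c4.png",o)
E
```

```text
t: 16.1
tool_pos: [0.483, -0.1822, 0.0774]
tool_rot: [-2.329, -2.101, 0.002]
contact_force: [0.6, -0.7, -3.4]
opening: 0.0386
t 16.1 local mm [-1.3  3.8 77.4] ytool-yaw deg 0.27 tilt [ 0.002 -0.005 -1.   ] F [ 0.6 -0.7 -3.4] open 38.6
```

View pics/c4.png

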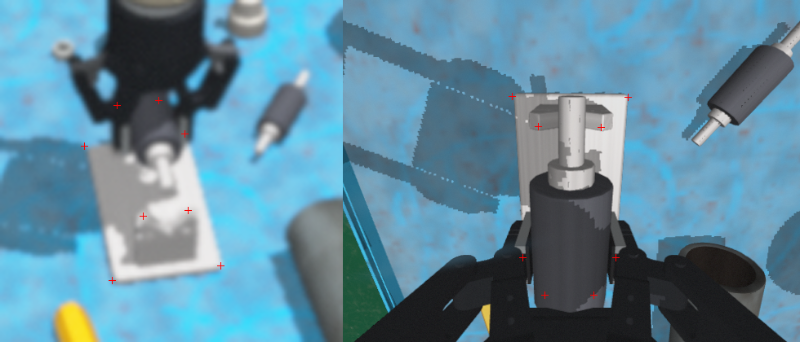

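The markers match the cradle foot and vees, and the axle at col 572 is centred over the vee (cols 529–612). I'll correct a few mm and lower.

```bash
python3 -m creep '[[0.3,-0.004,0.001,0,0,0,0.2],[0.3,0,0,0.01,0,0,0],[0.3,0,0,0.01,0,0,0],[0.3,0,0,0.01,0,0,0],[0.3,0,0,0.005,0,0,0],[0.3,0,0,0.002,0,0,0],[0.3,0,0,0.002,0,0,0],[0.3,0,0,0,0,0,0]]' 60; python3 -c "
from h import *
st('C.npy')"
```

```text
t: 17.0
tool_pos: [0.4852, -0.1884, 0.0406]
tool_rot: [-2.337, -2.099, 0.0]
contact_force: [-1.0, -0.0, -2.7]
opening: 0.0383
t 17.0 local mm [ 1.5 -2.  40.6] ytool-yaw deg 0.0 tilt [ 0. -0. -1.] F [-1.  -0.  -2.7] open 38.3
```

```bash
python3 -m creep '[[0.3,0,-0.001,0.002,0,0,0],[0.3,0,0,0.002,0,0,0],[0.3,0,0,0.001,0,0,0],[0.3,0,0,0.001,0,0,0],[0.3,0,0,0,0,0,0]]' 60; python3 -c "
from h import *
st('C.npy')"
```

```text
t: 17.5
tool_pos: [0.484, -0.1882, 0.0346]
tool_rot: [-2.337, -2.099, 0.0]
contact_force: [0.4, -0.3, -4.2]
opening: 0.0387
t 17.5 local mm [ 0.4 -2.  34.6] ytool-yaw deg 0.01 tilt [ 0. -0. -1.] F [ 0.4 -0.3 -4.2] open 38.7
```

```bash
python3 -m creep '[[0.3,0,0,0.001,0,0,0],[0.3,0,0,0.0005,0,0,0],[0.3,0,0,0.0005,0,0,0],[0.3,0,0,0,0,0,0]]' 60; python3 -c "
from h import *
st('C.npy');print(ctrl.get_obs()['wrist_torque'])"
```

```text
t: 17.9
tool_pos: [0.4844, -0.1884, 0.0338]
tool_rot: [-2.337, -2.099, 0.0]
contact_force: [-4.9, 2.4, 4.8]
opening: 0.0388
t 17.9 local mm [ 0.7 -2.1 33.8] ytool-yaw deg 0.02 tilt [-0. -0. -1.] F [-4.9  2.4  4.8] open 38.8
[0.39007069 0.52840986 0.12848045]
```

```bash
python3 -m creep '[[0.3,0,-0.0006,0,0,0,0],[0.3,0,-0.0004,0.0005,0,0,0],[0.3,0,0,0.0005,0,0,0],[0.3,0,0,0,0,0,0]]' 40; python3 -c "
from h import *
st('C.npy');print(ctrl.get_obs()['wrist_torque'])"
```

```text
t: 18.3
tool_pos: [0.4844, -0.1884, 0.0338]
tool_rot: [2.336, 2.098, 0.002]
contact_force: [-3.8, 3.7, 10.0]
opening: 0.0386
t 18.3 local mm [ 0.8 -2.1 33.8] ytool-yaw deg 0.01 tilt [-0.     0.002 -1.   ] F [-3.8  3.7 10. ] open 38.6
[0.60458539 0.47315797 0.06939114]
```

```bash
python3 -m creep '[[0.3,0,0,0,0,0,0],[0.3,0,0,0.0005,0,0,0],[0.3,0,0,0.0005,0,0,0],[0.3,0,0,0,0,0,0]]' 20; python3 -c "
from h import *
st('C.npy');print(ctrl.get_obs()['wrist_torque'])"
```

```text
t: 18.7
tool_pos: [0.4844, -0.1884, 0.0337]
tool_rot: [2.336, 2.099, 0.002]
contact_force: [-6.6, 5.1, 17.0]
opening: 0.0388
t 18.7 local mm [ 0.8 -2.1 33.7] ytool-yaw deg 0.02 tilt [ 0.     0.002 -1.   ] F [-6.6  5.1 17. ] open 38.8
[0.84465758 0.98001726 0.11320401]
```

```bash
python3 -m creep '[[0.3,0,0,-0.0005,0,0,0],[0.3,0,0,-0.0005,0,0,0],[0.3,0,0,0,0,0,0]]' 30
python3 - <<'E'
from h import *
st('C.npy');print(ctrl.get_obs()['wrist_torque'])
T=[]
for c,(x0,y0,x1,y1) in [("side",(240,230,360,350)),("wrist",(180,60,480,360))]:
    im=get_image(c)[:,:,::-1]
    T.append(cv2.resize(im[y0:y1,x0:x1],(400,400),interpolation=cv2.INTER_CUBIC))
cv2.imwrite("pics/c5.png",np.hstack(T))
E
```

```text
t: 19.0
tool_pos: [0.4844, -0.1884, 0.0337]
tool_rot: [2.336, 2.098, 0.002]
contact_force: [-2.7, 3.3, 9.9]
opening: 0.0383
t 19.0 local mm [ 0.8 -2.1 33.7] ytool-yaw deg 0.02 tilt [-0.     0.002 -1.   ] F [-2.7  3.3  9.9] open 38.3
[0.63311005 0.41943538 0.14107106]
```

View pics/c5.png

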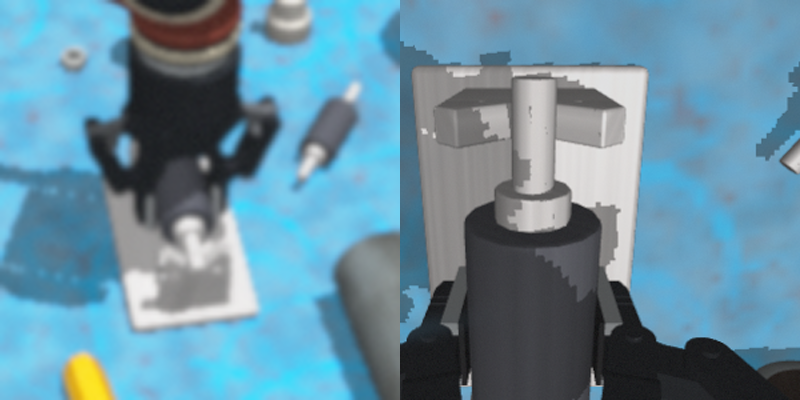

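The axle lies centred in the left vee (axle col 534, vee 437–627), and the side view shows the other end in its vee too. I'll release gently and rise.

```bash
python3 -m creep '[[0.44,0,0,0,0,0,0],[0.46,0,0,0,0,0,0],[0.47,0,0,0,0,0,0],[0.48,0,0,0,0,0,0],[0.5,0,0,0,0,0,0],[0.55,0,0,0,0,0,0],[0.6,0,0,0,0,0,0],[0.7,0,0,0,0,0,0],[0.75,0,0,0,0,0,0],[0.75,0,0,0,0,0,0]]' 20; python3 -c "
from h import *
st('C.npy');print(ctrl.get_obs()['wrist_torque'])"
```

```text
t: 20.1
tool_pos: [0.4832, -0.1882, 0.0317]
tool_rot: [2.337, 2.099, -0.0]
contact_force: [0.4, -0.4, -0.5]
opening: 0.0641
t 20.1 local mm [-0.5 -2.  31.7] ytool-yaw deg 0.0 tilt [-0.  0. -1.] F [ 0.4 -0.4 -0.5] open 64.1
[-0.01901923  0.04280913  0.01229911]
```

Released, with no contact force. I'll rise straight up, move aside and check.

```bash
python3 -m creep '[[0.75,0,0,-0.01,0,0,0],[0.75,0,0,-0.02,0,0,0],[0.75,0,0,-0.03,0,0,0],[0.75,0,0,-0.04,0,0,0],[0.75,0,0,-0.04,0,0,0],[0.75,0,0,-0.04,0,0,0],[0.75,0,0,-0.04,0,0,0],[0.75,-0.02,-0.005,-0.02,0,0,0],[0.75,-0.04,-0.01,0,0,0,0],[0.75,-0.04,-0.01,0,0,0,0],[0.75,-0.04,-0.01,0,0,0,0],[0.75,0,0,0,0,0,0],[0.75,0,0,0,0,0,0]]'
python3 - <<'E'
from h import *
st('C.npy');C=np.load("C.npy")
k=calibration("wrist");im=get_image("wrist")[:,:,::-1].copy()
for u in proj(k,W(C,np.array([(0,74,60),(0,-74,60),(0,0,80)])/1e3)): cv2.drawMarker(im,tuple(int(round(x)) for x in u),(0,0,255),0,8,1)
t=get_image("top")[:,:,::-1]; s=get_image("side")[:,:,::-1]
o=np.vstack([np.hstack([cv2.resize(im,(400,300)),cv2.resize(t[140:290,140:340],(400,300),interpolation=2)]),np.hstack([cv2.resize(t[165:270,275:415],(400,300),interpolation=2),cv2.resize(s[110:260,230:430],(400,300),interpolation=2)])])
cv2.imwrite("pics/f6.png",o)
E
```

```text
t: 21.4
tool_pos: [0.433, -0.324, 0.2722]
tool_rot: [2.339, 2.097, 0.001]
contact_force: [-0.6, 0.6, -0.1]
opening: 0.0641
t 21.4 local mm [ -35.8 -142.5  272.2] ytool-yaw deg -0.1 tilt [ 0.  0. -1.] F [-0.6  0.6 -0.1] open 64.1
```

View pics/f6.png

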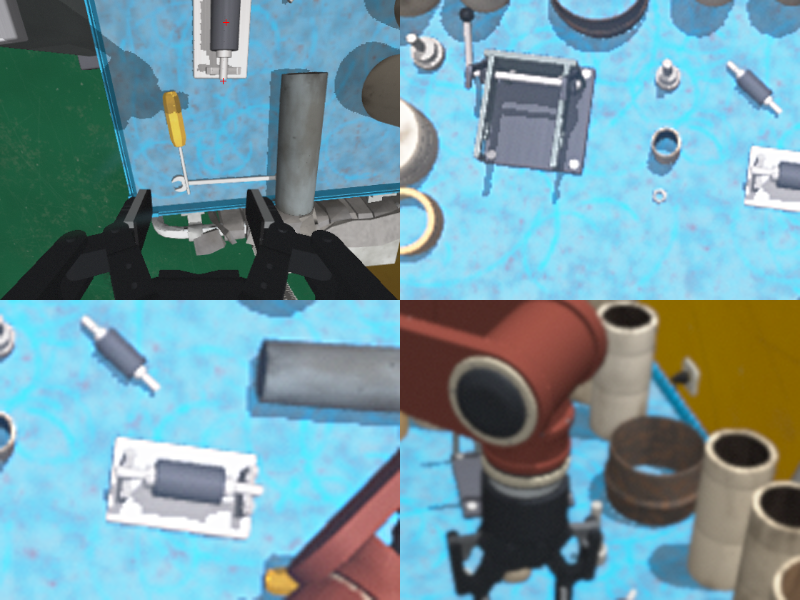

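The roller lies in the cradle with its axle over both vees, on my markers. The lever is back, the bracket is empty, and the gauges, nut and driver are in place.

```bash
python3 -c "
from station import finish_job
print(finish_job())"
```

```text
the job is handed in; nothing more can be done
None
```

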